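# Close up the tackle box

### The job

Close up the open tackle box for the sale: with your fingertips push its sliding tray fully home into the box, and only then push the lid down until it is fully shut. Only push: do not lift or tip the tray, do not touch the lid's carry handle, keep the spool and the tin in their tray, and leave everything else on the table where it is.

Things in the scene. Friction and masses are not known exactly. Their poses are not given: they have to be found in the camera images.
- tackle_box: The open grey plastic tackle box, fixed to the table, left or right of a closed metal box: 160 mm deep (x), 270 mm wide (y), rim 72 mm above the table all round. Origin: centre of its underside; x points from its front (robot's side) to its hinge side, z up. The tray slides on runners level with the rim, between side guides, up to a rear stop.
- tray: The loose, shallow, pale grey compartment tray, 136 mm deep (x), 244 mm wide (y), 30 mm high, about 0.3 kg, its underside 72 mm above the table, axes along the box's. Origin: centre of its underside. It starts 30 to 55 mm short of home, overhanging the box's front. Fully home, against the rear stop, its origin is at x = 0 in the box's frame. Slides with 3 to 9 N.
- tray_front (a point): Centre of the outer face of the tray's front wall, 15 mm above its underside (87 mm above the table), 68 mm in front of the tray's origin. With the tray home it lies 12 mm behind the box's front face, above the box's front wall. The tray tips if pressed down there while it overhangs.
- lid (a joint): Angle of the tackle box's lid in rad: 0 shut, about 1.1 to 1.35 at the start (standing nearly upright at the far side), stop at 1.6. A stiff hinge: the lid stays where it is left and must be pushed all the way to shut, with 1 to 4 N square to its top at the front edge.
- lid_hinge_line (a point): Middle of the lid's hinge line, along the box's y axis: 80 mm behind the box's centre, 72 mm above the table. The lid is a hollow grey shell, 160 mm from hinge to front, 270 mm wide, 53 mm high, walls 4 mm. Shut, it rests on the rim, its flat top 125 mm above the table; open, its flat top faces away from the robot.
- lid_front_edge (a point): Middle of the lid's upper front edge, where its flat outer top meets its front wall: 160 mm in front of the hinge line and 53 mm above it when the lid is shut; swings with the lid.
- carry_handle: The lid's black carry handle, not to be touched: a bar 100 mm long along y, standing 21 mm off the middle of the lid's flat outer top, 75 mm from the hinge side (85 mm from the front edge). Origin: on the flat top.
- line_spool: White line spool, 36 mm wide, 22 mm high, loose in a rear compartment of the tray. Origin: centre of its underside.
- hook_tin: Round tin, 34 mm wide, 20 mm high, loose in another rear compartment of the tray. Origin: centre of its underside.
- closed_box: Bystander: closed metal tackle box beside the open one, 154 x 244 mm, 147 mm high with its handle. Origin: centre of its underside.
- jar: Bystander: amber jar 48 mm wide, 60 mm high, standing on the closed box. Origin: centre of its underside.
- lure_case: Bystander: flat clear case 55 x 100 mm, 29 mm high, lying on the table near the robot. Origin: centre of its underside.
- screwdriver: Bystander: screwdriver 170 mm long, lying in front of the boxes on the left. Origin: on its underside.
- big_spool: Bystander: wooden spool 64 mm wide, 45 mm high, standing in front of the boxes on the right. Origin: centre of its underside.
Things that resemble listed ones, but are neither listed nor needed, are in the scene too. Leave any blue look-alike of the line_spool alone.

How it is judged (in metres and radians):
On the way, in this order (a step that is already met when the one before it is completed fails the run):
1. the tray is fully home while the lid still stands open (x of tray in the frame of tackle_box above -0.005 m and z of tray in the frame of tackle_box below 0.077 m and value of joint lid above 0.9 rad), for 0.2 s.
2. the lid is shut (value of joint lid below 0.04 rad), for 0.2 s.
At the end, for the whole second after the job is handed in: The tray lies flat within 5 mm of its rear stop, the lid is within 0.04 rad of shut, the spool and the tin lie on the tray's floor, and the tray is at rest (x of tray in the frame of tackle_box above -0.005 m and z of tray in the frame of tackle_box below 0.077 m and value of joint lid below 0.04 rad and z of each of line_spool, hook_tin in the frame of tray below 0.008 m and linear speed of tray below 0.01 m/s); the robot touches nothing.
It fails at once if the tray is lifted more than 10 mm or tipped more than 0.12 rad (height (world z) of tray above 0.082 m or height (world z) of tray below 0.062 m or angle between tray's own z axis and vertical above 0.12 rad).
It fails at once if the lid is swung below 0.85 rad before the tray is home (value of joint lid below 0.85 rad and x of tray in the frame of tackle_box below -0.008 m).
It fails at once if the lid's carry handle is touched (contact force between the fingers and carry_handle above 0.5 N).
It fails at once if the spool or the tin is lifted or thrown out of its place in the tray (z of any of line_spool, hook_tin in the frame of tray above 0.018 m).
It fails at once if another thing on the table is moved more than 15 mm (distance of any of closed_box, jar, lure_case, screwdriver, big_spool from where it was at the start of the episode above 0.015 m).
It also fails if it takes over 48 s, if anything falls off the work surface, if the arm or the gripper's body presses on something with over 40 N, if the wrist force passes 120 N, or if a joint passes its speed limit or range.

### The arm

A 6-joint arm with a two-finger parallel gripper is mounted at the origin on the work surface. World frame = base frame: x ahead of the robot, y to its left, z up, the work surface at z = 0. Lengths are in m, angles in degrees, forces in N, time in s.
With the tool pointing down it reaches from about 0.4 to 0.825 m from the base axis. Payload 7 kg.
Tool frame: the origin (TCP) lies on the centre line of the jaws, within the pads' length; the fingertips stand 11 mm ahead of it and the grasp point (between the pads) lies 8 mm behind it; z points along the fingers, y is the direction in which the jaws open and shut (so a half turn about z gives the same grasp; the last joint's range is limited). The gripper opens to 88 mm and grips with 3 to 60 N. Pads are 19 mm wide; open, the fingers measure 130 mm over their backs; the gripper's body (78 mm by 193 mm) begins 47 mm behind the grasp point.
Start: joints at [-55.628, 20.546, 0.682, 0, -70.136, -16.507], TCP at [0.207, -0.642, 0.201] pointing down, gripper open.
Joint ranges: [-176.03, 176.03], [-82.01, 121.73], [-58.28, 71.71], [-173.87, 95.51], [-174.79, -0.11], [-173.66, 173.66]. Speed limits (degrees/s): [136.94, 136.94, 172.46, 180, 180, 180].

### API

Orientations are given as [roll, pitch, yaw] about the fixed x, y, z axes, in that order (R = Rz(yaw) Ry(pitch) Rx(roll)).
In Python, from plant import ctrl, cams, order gives the robot as it stands.
- The arm moves only by the tool jog_arm, never from a script. Its argument "motion" is a list of rows, each an object with "offset": the shift along the tool's x, y, z in mm, a list of three; "roll": the turn about the tool's z in rad; "hand": the finger opening in mm, from 0 to 87.6. A call has 1 to 20 rows; each row is the pose to reach, as a shift and turn from the pose commanded when the call began, along the tool's axes at that moment; what a row does not reach only later rows make up. A row lasts 1/12 s, in which the tool goes at most 41.7 mm and 7.16 degrees, less where a joint would pass 70% of its speed; a pose out of reach is approached as far as the arm can. A call with a gripper value outside its range is refused whole. The fingers move at their own pace and stop on an object; the grip force is fixed at half the most. Time passes only in rows, so rows that repeat a pose let the fingers close. It gives the time, the measured TCP pose, the force and the opening at its end, in the units of the state.
- ctrl.get_obs(): the state, without advancing time (a new reading comes with each control period).
- cams.snapshot(name): name is "scene" or "top" or "wrist"; returns a dict with "img" (400x640x3 uint8, red, green, blue), "K" (3x3 intrinsics, pixels), "D" ([k1, k2, p1, p2, k3] as OpenCV has them; the pictures are not rectified), "cam_to_world" (4x4, takes a point from camera to world coordinates); the wrist camera has in their place "T_tool_cam" (4x4, takes a point from camera to tool coordinates, whose origin is the TCP and whose axes are the flange's). Camera axes: x right, y down, z forward; pixel columns grow to the right and rows downward; lengths in m; the calibration is good to about 2 mm. A picture is of the moment at which its call begins: read the wrist's pose just before it. There is no depth.
- order.close_job(): hands the job in, once; it reports no verdict.
The state is a dict: "clock": time; "joint_pos": joint angles; "qvel": joint speeds; "tau": joint torques, N m; "tool_pos": TCP position; "orientation": TCP orientation; "force": force on the tool from outside, world axes, zero at the start; "moment": the same for the moment, N m; "opening": finger opening in m.
Only numpy, scipy, OpenCV 4.12 (cv2) and the standard library are available. Lean on these libraries where they do the work, as an engineer would, in place of code of your own. Each camera call takes 0.05 s, during which the arm holds its last target. There are 200 camera calls.

## Working session

There is one attempt and no reset: what is moved stays moved. The work goes in short steps, Python scripts to look and compute and a tool call to move; the robot and the scene stay as the last step left them, time stands still between calls to the robot, and variables do not carry over. Pictures are saved under pics/ and viewed, about 8 in all and at most 12, crops included, and the job is handed in when it is done.

Besides the shell and the picture viewer there is one more tool, called after "Emit:" in YAML: its name, and indented under it one key for each argument. jog_arm: Moves the arm, as the interface text tells. Its arguments: {"type":"object","properties":{"motion":{"type":"array"}},"required":["motion"]}

```bash
mkdir -p pics; ls; python3 - <<'E'
from plant import ctrl,cams,order
import cv2,numpy as np
o=ctrl.get_obs();print(o)
for n in("scene","top"):
    s=cams.snapshot(n);cv2.imwrite(f"pics/{n}0.png",s["img"][:,:,::-1]);np.savez(f"pics/{n}0.npz",**s);print(n,s["K"],s["D"],s["cam_to_world"])
E
```

```text
pics
{'clock': 0.0, 'joint_pos': array([-5.56295810e+01,  2.05900360e+01,  6.34311291e-01, -2.07646598e-02,
       -7.01356760e+01, -1.65091232e+01]), 'qvel': array([ 0.01378989, -0.02928833,  0.06807299, -0.05404784, -0.11661608,
       -0.01263721]), 'tau': array([ 1.33079542e-03, -5.82723355e+01,  2.93060428e+01,  6.99736252e+00,
        6.99873941e-03, -1.46209027e-04]), 'tool_pos': array([ 0.20687027, -0.64196245,  0.19974057]), 'orientation': array([ 1.79906820e+02, -7.26025064e-03, -1.62145770e+02]), 'force': array([0.06485687, 0.62094319, 0.53149798]), 'moment': array([ 0.02819092, -0.01576899,  0.02309799]), 'opening': 0.08770209785518993}
scene [[396.3311895    0.         321.01191742]
 [  0.         396.3311895  202.7672783 ]
 [  0.           0.           1.        ]] [-0.04162899  0.          0.          0.          0.        ] [[-0.89652769 -0.35056022  0.27082398  0.30960103]
 [-0.44296119  0.71611589 -0.53941025  0.48166537]
 [-0.00484558 -0.60356074 -0.7973023   0.83559439]
 [ 0.          0.          0.          1.        ]]
top [[366.14322009   0.         315.28955979]
 [  0.         366.14322009 193.99867781]
 [  0.           0.           1.        ]] [-0.01249702  0.          0.          0.          0.        ] [[-0.01596321 -0.99045212  0.13692983  0.43220918]
 [-0.99983311  0.0145953  -0.01098811  0.00607358]
 [ 0.00888466 -0.13708239 -0.9905198   0.99913158]
 [ 0.          0.          0.          1.        ]]
```

View pics/scene0.png

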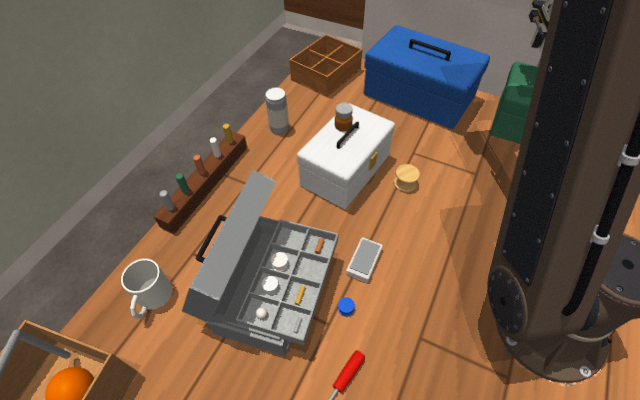

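View pics/top0.png

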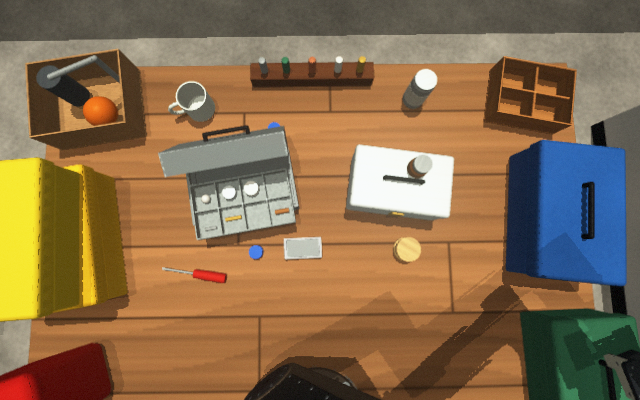

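Seen so far: the open box with its tray is at top px (240,205) and scene px (285,280). Its lid is at top (228,152), with the handle at top (225,132).
Look-alikes:
- Closed white box at top (400,182), with its own handle at (403,180).
- Clear lure case at top (302,248).
- Blue spools at top (256,252) and (274,128).
- Bead in the tray at top (206,199).

I choose the open box on the left and will check it in a close crop.

```bash
python3 - <<'E'
import cv2,numpy as np
a=cv2.imread("pics/scene0.png")[165:360,180:345];b=cv2.imread("pics/top0.png")[115:255,150:310]
a=cv2.resize(a,None,fx=3,fy=3,interpolation=cv2.INTER_CUBIC);b=cv2.resize(b,None,fx=1.9,fy=1.9*1,interpolation=cv2.INTER_CUBIC)
c=np.zeros((585,800,3),np.uint8);c[:585,:495]=a;c[:b.shape[0],495:495+b.shape[1]]=b[:,:305];cv2.imwrite("pics/crop1.png",c)
E
```

```text
(no output)
```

View pics/crop1.png

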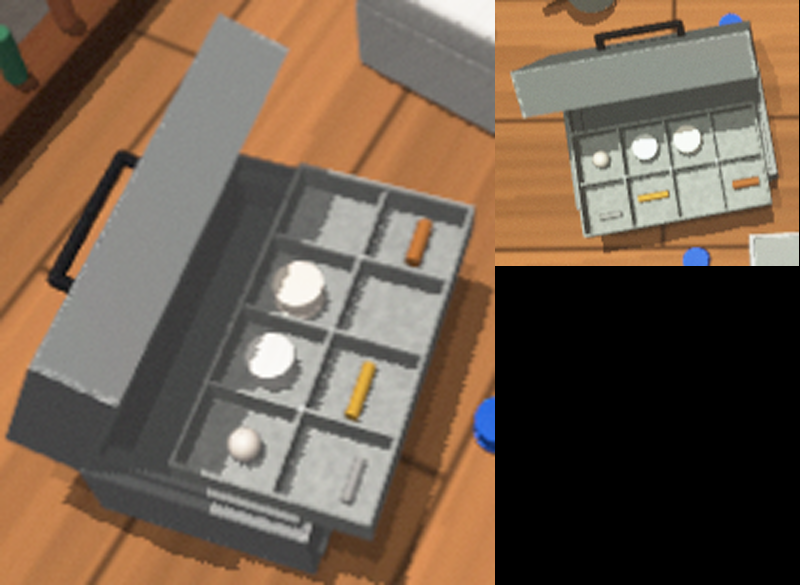

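```bash
cat >h.py <<'E'
import cv2,numpy as np
def ray(s,p):
    T=s["cam_to_world"];u=cv2.undistortPoints(np.array([[p]],float),s["K"],s["D"])[0,0]
    return T[:3,3],T[:3,:3]@np.array([u[0],u[1],1.])
def plane(s,p,z):
    c,d=ray(s,p);return c+d*(z-c[2])/d[2]
def tri(s1,p1,s2,p2):
    a,d=ray(s1,p1);b,e=ray(s2,p2);t=np.linalg.lstsq(np.c_[d,-e],b-a,rcond=None)[0]
    x,y=a+d*t[0],b+e*t[1];return (x+y)/2,np.linalg.norm(x-y)
S=lambda x,y:(180+x/3-.33,165+y/3-.33)
P=lambda x,y:(150+(x-495)/1.9-.25,115+y/1.9-.25)
E
python3 - <<'E'
from h import *
np.set_printoptions(precision=4,suppress=True)
s=np.load("pics/scene0.npz");t=np.load("pics/top0.npz")
L={"tray FL":(S(370,524),P(585,236)),"tray FR":(S(474,207),P(771,204)),"tray RR":(S(302,167),P(752,104)),"tray RL":(S(175,463),P(575,137)),
"lid topFL":(S(37,372),P(512,72)),"lid topFR":(S(222,15),P(750,24)),"lid rimFL":(S(117,405),P(522,117)),"lid rimFR":(S(287,48),P(757,77)),"handleL":(S(58,280),P(599,40)),"handleR":(S(125,156),P(682,27))}
for k,(a,b) in L.items():
    x,e=tri(s,a,t,b);print(k,x,"gap",round(e,4),plane(s,a,.102)[:2],plane(t,b,.102)[:2])
E
```

```text
tray FL [0.4492 0.2844 0.1027] gap 0.002 [0.4484 0.284 ] [0.4502 0.2849]
tray FR [0.4876 0.0468 0.1043] gap 0.0004 [0.4883 0.0455] [0.4875 0.0468]
tray RR [0.6187 0.0706 0.103 ] gap 0.0003 [0.619 0.07 ] [0.6191 0.0707]
tray RL [0.5797 0.3034 0.0965] gap 0.0004 [0.5778 0.3048] [0.5786 0.3015]
lid topFL [0.6285 0.3286 0.2364] gap 0.0066 [0.6957 0.2933] [0.6668 0.3874]
lid topFR [0.6788 0.0612 0.2362] gap 0.01 [ 0.7548 -0.0335] [0.728  0.0729]
lid rimFL [0.5811 0.3212 0.2243] gap 0.0027 [0.6338 0.2887] [0.6061 0.3717]
lid rimFR [0.6261 0.0564 0.2214] gap 0.0009 [ 0.6882 -0.0262] [0.6553 0.0639]
handleL [0.6875 0.2532 0.1697] gap 0.0008 [0.7255 0.2299] [0.7087 0.2736]
handleR [0.7047 0.1524 0.1675] gap 0.002 [0.7445 0.1204] [0.7251 0.1635]
```

Emit:
jog_arm:
  motion:
    - {"offset": [-30,31,-19],"roll": 0.07}
    - {"offset": [-304,314,-19],"roll": 0.1405}
    - {"offset": [-304,314,-19],"roll": 0.1405}
    - {"offset": [-304,314,-19],"roll": 0.1405}
    - {"offset": [-304,314,-19],"roll": 0.1405}
    - {"offset": [-304,314,-19],"roll": 0.1405}
    - {"offset": [-304,314,-19],"roll": 0.1405}
    - {"offset": [-304,314,-19],"roll": 0.1405}
    - {"offset": [-304,314,-19],"roll": 0.1405}
    - {"offset": [-304,314,-19],"roll": 0.1405}
    - {"offset": [-304,314,-19],"roll": 0.1405}
    - {"offset": [-462,694,-19],"roll": 0.1405}
    - {"offset": [-462,694,-19],"roll": 0.1405}
    - {"offset": [-462,694,-19],"roll": 0.1405}
    - {"offset": [-462,694,-19],"roll": 0.1405}
    - {"offset": [-462,694,-19],"roll": 0.1405}
    - {"offset": [-462,694,-19],"roll": 0.1405}
    - {"offset": [-462,694,-19],"roll": 0.1405}
    - {"offset": [-462,694,-19],"roll": 0.1405}
    - {"offset": [-462,694,-19],"roll": 0.1405}

```text
$.motion[0]: bad value
```

Emit:
jog_arm:
  motion:
    - {"offset": [-30,31,-19],"roll": 0.07,"hand": 87}
    - {"offset": [-304,314,-19],"roll": 0.1405,"hand": 87}
    - {"offset": [-304,314,-19],"roll": 0.1405,"hand": 87}
    - {"offset": [-304,314,-19],"roll": 0.1405,"hand": 87}
    - {"offset": [-304,314,-19],"roll": 0.1405,"hand": 87}
    - {"offset": [-304,314,-19],"roll": 0.1405,"hand": 87}
    - {"offset": [-304,314,-19],"roll": 0.1405,"hand": 87}
    - {"offset": [-304,314,-19],"roll": 0.1405,"hand": 87}
    - {"offset": [-304,314,-19],"roll": 0.1405,"hand": 87}
    - {"offset": [-304,314,-19],"roll": 0.1405,"hand": 87}
    - {"offset": [-304,314,-19],"roll": 0.1405,"hand": 87}
    - {"offset": [-462,694,-19],"roll": 0.1405,"hand": 87}
    - {"offset": [-462,694,-19],"roll": 0.1405,"hand": 87}
    - {"offset": [-462,694,-19],"roll": 0.1405,"hand": 87}
    - {"offset": [-462,694,-19],"roll": 0.1405,"hand": 87}
    - {"offset": [-462,694,-19],"roll": 0.1405,"hand": 87}
    - {"offset": [-462,694,-19],"roll": 0.1405,"hand": 87}
    - {"offset": [-462,694,-19],"roll": 0.1405,"hand": 87}
    - {"offset": [-462,694,-19],"roll": 0.1405,"hand": 87}
    - {"offset": [-462,694,-19],"roll": 0.1405,"hand": 87}

```text
clock: 1.77
tool_pos: [0.4302, 0.1255, 0.2199]
orientation: [180.0, 0.0, -170.2]
force: [2.6, 0.0, -0.1]
opening: 0.087
```

Emit:
jog_arm:
  motion:
    - {"offset": [0,0,0],"roll": 0,"hand": 87}
    - {"offset": [0,0,0],"roll": 0,"hand": 87}
    - {"offset": [0,0,0],"roll": 0,"hand": 87}

```text
clock: 2.02
tool_pos: [0.4304, 0.1235, 0.2193]
orientation: [-180.0, -0.1, -170.1]
force: [-0.0, -0.4, -0.4]
opening: 0.0873
```

Emit:
jog_arm:
  motion:
    - {"offset": [-10,35,0],"roll": 0,"hand": 87}
    - {"offset": [-10,35,40],"roll": 0,"hand": 87}
    - {"offset": [-10,35,80],"roll": 0,"hand": 87}
    - {"offset": [-10,35,110],"roll": 0,"hand": 87}
    - {"offset": [-10,35,127],"roll": 0,"hand": 87}
    - {"offset": [-10,35,127],"roll": 0,"hand": 87}
    - {"offset": [-10,35,127],"roll": 0,"hand": 87}

```text
clock: 2.6
tool_pos: [0.4347, 0.1581, 0.0926]
orientation: [-179.9, -0.1, -170.3]
force: [-0.0, 1.1, 0.2]
opening: 0.0869
```

```bash
python3 - <<'E'
from plant import ctrl,cams,order
import cv2,numpy as np
print(ctrl.get_obs()["tool_pos"])
s=cams.snapshot("scene");w=cams.snapshot("wrist")
a=cv2.resize(s["img"][150:370,150:450],None,fx=1.5,fy=1.5);b=cv2.resize(w["img"],(350,219))
c=np.zeros((330,800,3),np.uint8);c[:,:450]=a;c[:219,450:]=b
cv2.imwrite("pics/pre.png",c[:,:,::-1]);print(w["T_tool_cam"])
E
```

```text
[0.43469154 0.15813793 0.09255813]
[[-5.31315092e-06 -9.50610898e-01 -3.10385118e-01  8.39931560e-02]
 [ 1.00000000e+00 -9.63708360e-07 -1.41663984e-05 -1.10184520e-03]
 [ 1.31676120e-05 -3.10385118e-01  9.50610898e-01 -1.84195102e-01]
 [ 0.00000000e+00  0.00000000e+00  0.00000000e+00  1.00000000e+00]]
```

View pics/pre.png

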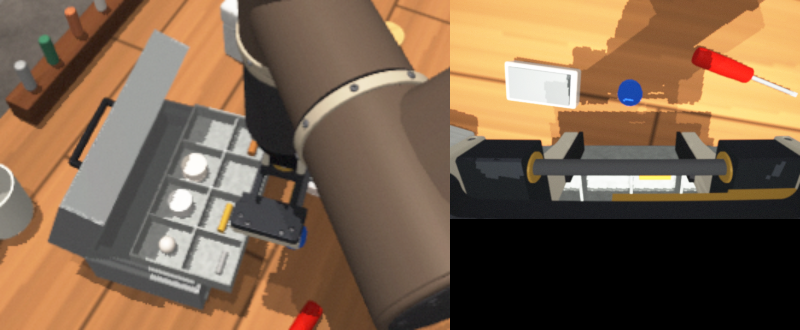

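The crop shows the open fingers just in front of the tray's front wall, with the body above the tray and well clear of the lid. Now I push gently.

Emit:
jog_arm:
  motion:
    - {"offset": [-8,0,0],"roll": 0,"hand": 87}
    - {"offset": [-14,0,0],"roll": 0,"hand": 87}
    - {"offset": [-18,0,0],"roll": 0,"hand": 87}
    - {"offset": [-22,0,0],"roll": 0,"hand": 87}
    - {"offset": [-26,0,0],"roll": 0,"hand": 87}
    - {"offset": [-30,0,0],"roll": 0,"hand": 87}
    - {"offset": [-34,0,0],"roll": 0,"hand": 87}
    - {"offset": [-38,0,0],"roll": 0,"hand": 87}
    - {"offset": [-42,0,0],"roll": 0,"hand": 87}
    - {"offset": [-46,0,0],"roll": 0,"hand": 87}
    - {"offset": [-50,0,0],"roll": 0,"hand": 87}

```text
clock: 3.62
tool_pos: [0.4844, 0.1682, 0.0926]
orientation: [-180.0, -0.0, -170.2]
force: [0.0, 0.4, -0.1]
opening: 0.0872
```

```bash
python3 - <<'E'
from plant import ctrl,cams,order
import cv2,numpy as np
print(ctrl.get_obs()["force"])
s=cams.snapshot("scene");w=cams.snapshot("wrist");t=cams.snapshot("top")
c=np.zeros((600,800,3),np.uint8);c[:330,:450]=cv2.resize(s["img"][150:370,150:450],None,fx=1.5,fy=1.5);c[:219,450:]=cv2.resize(w["img"],(350,219))
c[330:600,:320]=cv2.resize(t["img"][115:250,150:310],None,fx=2,fy=2)
c[330:530,330:730]=w["img"][200:,120:520]
cv2.imwrite("pics/mid.png",c[:,:,::-1])
E
```

```text
[ 0.00998758  0.35237755 -0.10149484]
```

View pics/mid.png

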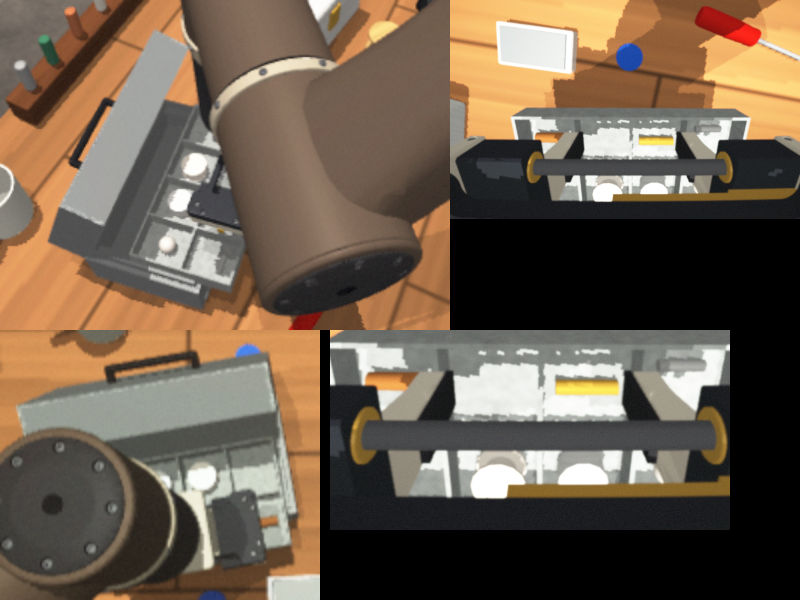

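```bash
python3 - <<'E'
from plant import ctrl,cams,order
import cv2,numpy as np
from scipy.spatial.transform import Rotation as Ro
o=ctrl.get_obs();w=cams.snapshot("wrist");np.savez("pics/w1.npz",pos=o["tool_pos"],ori=o["orientation"],**w)
R=Ro.from_euler("xyz",o["orientation"],degrees=True).as_matrix()
T=np.linalg.inv(w["T_tool_cam"]);print(w["K"],w["D"],o["tool_pos"],o["orientation"])
def pr(p): return cv2.projectPoints((T[:3,:3]@np.array(p)+T[:3,3]).reshape(1,3),np.zeros(3),np.zeros(3),w["K"],w["D"])[0].ravel()
im=w["img"][:,:,::-1].copy()
for p in [(9.5,43.5,11),(-9.5,43.5,11),(9.5,-43.5,11),(-9.5,-43.5,11)]:
    q=pr(np.array(p)/1e3);print("tip",q);cv2.circle(im,tuple(int(v) for v in q),3,(0,255,0),1)
for p in [(.4492,.2844,.102),(.4876,.0468,.102),(.6187,.0706,.102),(.5797,.3034,.102)]:
    q=pr(R.T@(np.array(p)-o["tool_pos"]));print("tray",q);cv2.circle(im,tuple(int(v) for v in q),4,(0,0,255),1)
cv2.imwrite("pics/w1.png",im)
E
```

```text
[[340.90738866   0.         328.31519002]
 [  0.         340.90738866 196.53703442]
 [  0.           0.           1.        ]] [-0.03332095  0.          0.          0.          0.        ] [0.48420703 0.16812475 0.09252473] [-1.79995058e+02 -1.18666775e-02 -1.70201900e+02]
tip [401.06867957 213.22123428]
tip [399.03976667 241.3936332 ]
tip [259.15781266 213.22373566]
tip [261.08727323 241.39977014]
tray [546.25116507 217.3789661 ]
tray [114.05266845 213.02690262]
tray [155.8045378  395.30331058]
tray [500.9309718  396.62349213]
```

View pics/w1.png

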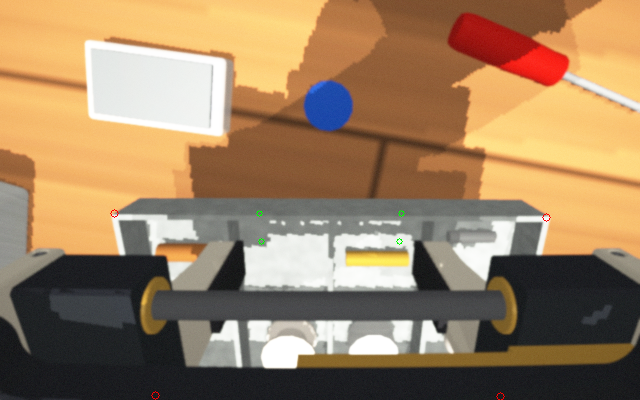

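The wrist picture shows the tray unmoved: its front wall is at rows 200–217, where my measurement puts it. The visible fingertip corners at (245,241) and (410,242) work out to about 20 mm behind the TCP at this opening. So the open fingers stand higher than the text says and passed over the wall without contact. I'll back off, close the fingers and look again.

Emit:
jog_arm:
  motion:
    - {"offset": [-4,0,-10],"roll": 0,"hand": 87}
    - {"offset": [20,0,-12],"roll": 0,"hand": 87}
    - {"offset": [50,0,-12],"roll": 0,"hand": 30}
    - {"offset": [55,0,-12],"roll": 0,"hand": 30}
    - {"offset": [55,0,-12],"roll": 0,"hand": 30}
    - {"offset": [55,0,-12],"roll": 0,"hand": 30}
    - {"offset": [55,0,-12],"roll": 0,"hand": 30}
    - {"offset": [55,0,-12],"roll": 0,"hand": 30}
    - {"offset": [55,0,-12],"roll": 0,"hand": 30}
    - {"offset": [55,0,-12],"roll": 0,"hand": 30}

```text
clock: 4.65
tool_pos: [0.4301, 0.1588, 0.1044]
orientation: [-180.0, -0.0, -170.2]
force: [-0.2, -0.3, -0.4]
opening: 0.0392
```

```bash
python3 - <<'E'
from plant import ctrl,cams,order
import cv2,numpy as np
o=ctrl.get_obs();w=cams.snapshot("wrist");t=cams.snapshot("top");np.savez("pics/w2.npz",pos=o["tool_pos"],ori=o["orientation"],**w)
print(o["tool_pos"],o["force"],o["opening"])
T=np.linalg.inv(w["T_tool_cam"])
im=w["img"][:,:,::-1].copy();h=o["opening"]*500
for z in (11,-20):
  for x in(9.5,-9.5):
   for y in(-h,h):
    p=np.array((x,y,z))/1e3
    q=cv2.projectPoints((T[:3,:3]@p+T[:3,3]).reshape(1,3),np.zeros(3),np.zeros(3),w["K"],w["D"])[0].ravel();print(z,x,y,q)
    cv2.circle(im,tuple(int(v) for v in q),3,(0,255,0) if z>0 else (255,0,255),1)
c=np.zeros((600,640,3),np.uint8);c[:400]=im;c[400:600,:320]=cv2.resize(t["img"][115:240,110:310,::-1],(320,200))
cv2.imwrite("pics/w2.png",c)
E
```

```text
[0.43014325 0.15875272 0.10441753] [-0.19570559 -0.31050775 -0.3677833 ] 0.03921549479281616
11 9.5 -19.607747396408083 [298.09891249 213.24223196]
11 9.5 19.607747396408083 [362.13958853 213.24110506]
11 -9.5 -19.607747396408083 [298.94378589 241.44705352]
11 -9.5 19.607747396408083 [361.1942835  241.44428817]
-20 9.5 -19.607747396408083 [293.1442405  234.27081615]
-20 9.5 19.607747396408083 [367.68334415 234.26746434]
-20 -9.5 -19.607747396408083 [294.29788566 266.23964313]
-20 -9.5 19.607747396408083 [366.39262736 266.2338957 ]
```

View pics/w2.png

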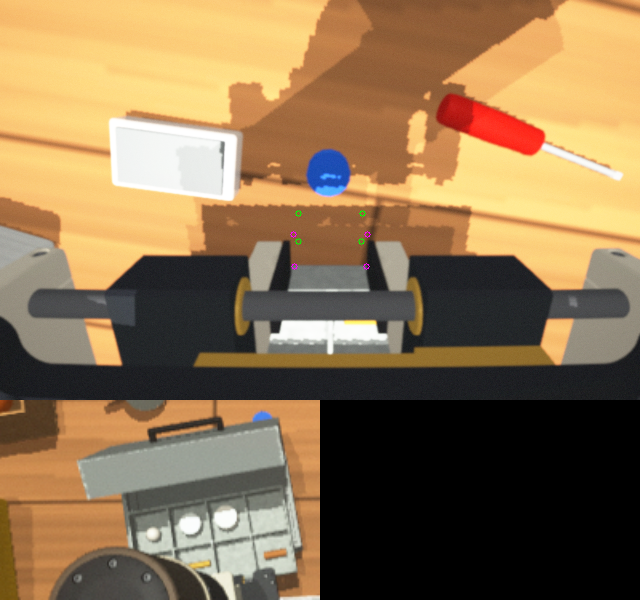

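Retracted: the fingertip inner corners are at (290,242) and (372,240). With the 39 mm opening that puts the tips about 28 mm behind the TCP. The tray is unmoved. I'll lower the tips to about 83 mm (TCP 0.056) in front of the wall and push again in small steps, watching the force.

Emit:
jog_arm:
  motion:
    - {"offset": [0,0,20],"roll": 0,"hand": 60}
    - {"offset": [0,0,40],"roll": 0,"hand": 60}
    - {"offset": [0,0,48],"roll": 0,"hand": 60}
    - {"offset": [-6,0,48],"roll": 0,"hand": 60}
    - {"offset": [-12,0,48],"roll": 0,"hand": 60}
    - {"offset": [-18,0,48],"roll": 0,"hand": 60}
    - {"offset": [-22,0,48],"roll": 0,"hand": 60}
    - {"offset": [-26,0,48],"roll": 0,"hand": 60}
    - {"offset": [-30,0,48],"roll": 0,"hand": 60}
    - {"offset": [-32,0,48],"roll": 0,"hand": 60}

```text
clock: 5.58
tool_pos: [0.4612, 0.1638, 0.0568]
orientation: [-180.0, -0.1, -170.2]
force: [-4.9, -0.1, 3.7]
opening: 0.0596
```

```bash
python3 - <<'E'
from plant import ctrl,cams,order
import cv2,numpy as np
o=ctrl.get_obs();w=cams.snapshot("wrist");t=cams.snapshot("scene")
print(o["tool_pos"],o["force"],o["moment"])
c=np.zeros((600,640,3),np.uint8);c[:400]=w["img"][:,:,::-1];c[400:600,:300]=t["img"][180:380,180:480,::-1]
cv2.imwrite("pics/w3.png",c)
E
```

```text
[0.46120623 0.16384134 0.05680396] [-4.88824584 -0.11067196  3.71601858] [-0.17488012  1.68993281  0.04574741]
```

View pics/w3.png

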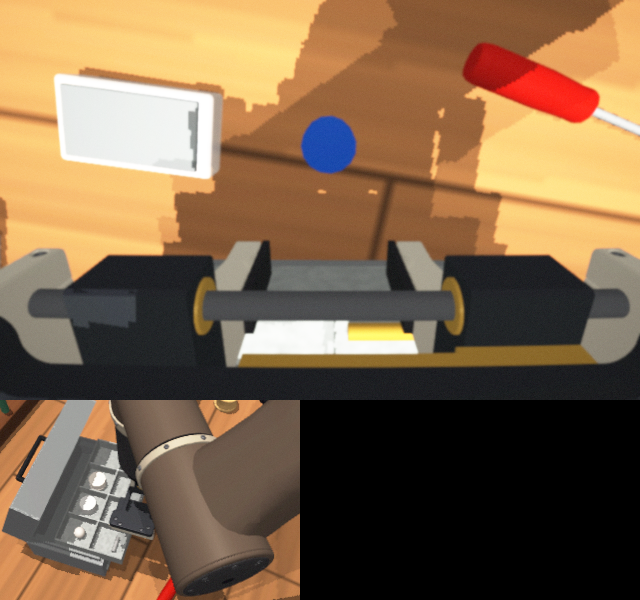

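Emit:
jog_arm:
  motion:
    - {"offset": [4,0,0],"roll": 0,"hand": 60}
    - {"offset": [8,0,0],"roll": 0,"hand": 60}
    - {"offset": [8,0,0],"roll": 0,"hand": 60}

```text
clock: 5.93
tool_pos: [0.4528, 0.1627, 0.0567]
orientation: [180.0, 0.0, -170.2]
force: [0.4, -1.0, 0.1]
opening: 0.0601
```

Backing off 8 mm clears all force, so the vertical part came from the fingertip contact and not from the body. I'll go 5 mm lower and make contact again.

Emit:
jog_arm:
  motion:
    - {"offset": [4,0,3],"roll": 0,"hand": 60}
    - {"offset": [2,0,5],"roll": 0,"hand": 60}
    - {"offset": [0,0,5],"roll": 0,"hand": 60}
    - {"offset": [-3,0,5],"roll": 0,"hand": 60}
    - {"offset": [-6,0,5],"roll": 0,"hand": 60}
    - {"offset": [-9,0,5],"roll": 0,"hand": 60}
    - {"offset": [-11,0,5],"roll": 0,"hand": 60}

```text
clock: 6.52
tool_pos: [0.464, 0.1644, 0.0515]
orientation: [-180.0, -0.1, -170.2]
force: [-4.8, -0.2, 3.5]
opening: 0.0601
```

Emit:
jog_arm:
  motion:
    - {"offset": [-3,0,-0.3],"roll": 0,"hand": 60}
    - {"offset": [-6,0,-0.5],"roll": 0,"hand": 60}
    - {"offset": [-9,0,-0.5],"roll": 0,"hand": 60}
    - {"offset": [-12,0,-0.5],"roll": 0,"hand": 60}
    - {"offset": [-15,0,-0.5],"roll": 0,"hand": 60}

```text
clock: 6.93
tool_pos: [0.4793, 0.1672, 0.052]
orientation: [-180.0, -0.0, -170.2]
force: [-2.2, 0.0, -2.0]
opening: 0.0601
```

```bash
python3 - <<'E'
from plant import ctrl,cams,order
import cv2,numpy as np
o=ctrl.get_obs();w=cams.snapshot("wrist");t=cams.snapshot("scene")
print(o["tool_pos"],o["force"],o["moment"])
c=np.zeros((570,800,3),np.uint8);c[:570,:480]=cv2.resize(t["img"][170:360,180:340,::-1],None,fx=3,fy=3);c[:200,480:]=w["img"][200:,160:480,::-1]
cv2.imwrite("pics/w4.png",c)
E
```

```text
[0.47929873 0.16722897 0.05199538] [-2.16328543  0.02891777 -1.97631327] [-0.16027579  0.64084643  0.01678191]
```

View pics/w4.png

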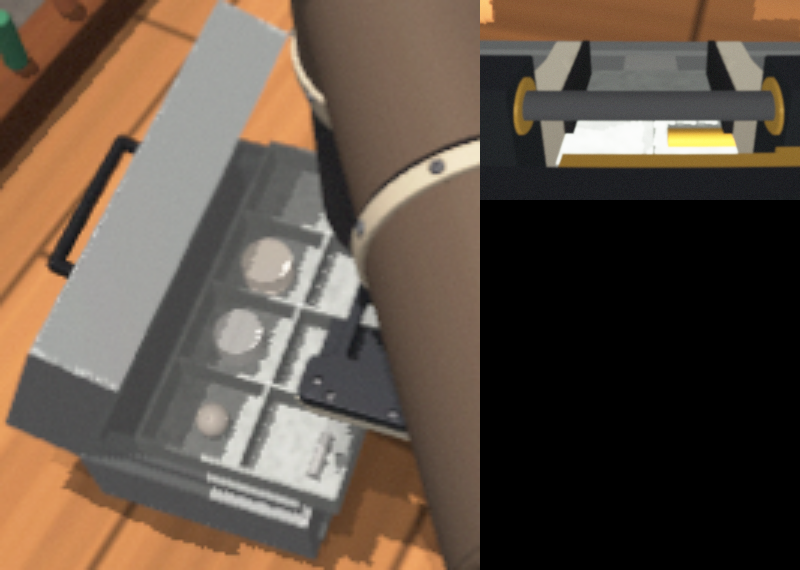

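The tray is sliding in flat, about 20 mm so far, with the spool and tin in place.

Emit:
jog_arm:
  motion:
    - {"offset": [-3,0,0.2],"roll": 0,"hand": 60}
    - {"offset": [-6,0,0.2],"roll": 0,"hand": 60}
    - {"offset": [-9,0,0.2],"roll": 0,"hand": 60}
    - {"offset": [-12,0,0.2],"roll": 0,"hand": 60}
    - {"offset": [-14,0,0.2],"roll": 0,"hand": 60}
    - {"offset": [-16,0,0.2],"roll": 0,"hand": 60}

```text
clock: 7.53
tool_pos: [0.4949, 0.1699, 0.052]
orientation: [-180.0, -0.0, -170.2]
force: [-5.4, -0.4, 4.7]
opening: 0.06
```

Emit:
jog_arm:
  motion:
    - {"offset": [-1,0,0],"roll": 0,"hand": 60}
    - {"offset": [-2,0,0],"roll": 0,"hand": 60}
    - {"offset": [-3,0,0],"roll": 0,"hand": 60}

```text
clock: 7.78
tool_pos: [0.4978, 0.1705, 0.052]
orientation: [-180.0, -0.0, -170.2]
force: [-4.3, -0.7, 2.7]
opening: 0.06
```

Emit:
jog_arm:
  motion:
    - {"offset": [-1,0,0],"roll": 0,"hand": 60}
    - {"offset": [-2,0,0],"roll": 0,"hand": 60}
    - {"offset": [-3,0,0],"roll": 0,"hand": 60}

```text
clock: 8.03
tool_pos: [0.5008, 0.171, 0.052]
orientation: [-180.0, -0.0, -170.2]
force: [-4.1, -0.6, 3.3]
opening: 0.06
```

Emit:
jog_arm:
  motion:
    - {"offset": [-1,0,0],"roll": 0,"hand": 60}
    - {"offset": [-2,0,0],"roll": 0,"hand": 60}

```text
clock: 8.2
tool_pos: [0.5028, 0.1714, 0.052]
orientation: [-180.0, -0.0, -170.2]
force: [-4.9, -1.0, 3.2]
opening: 0.0601
```

Emit:
jog_arm:
  motion:
    - {"offset": [-1,0,0],"roll": 0,"hand": 60}
    - {"offset": [-2,0,0],"roll": 0,"hand": 60}

```text
clock: 8.37
tool_pos: [0.5048, 0.1717, 0.052]
orientation: [-180.0, -0.0, -170.2]
force: [-5.6, -0.6, 2.8]
opening: 0.0602
```

Emit:
jog_arm:
  motion:
    - {"offset": [-1,0,0],"roll": 0,"hand": 60}
    - {"offset": [-2,0,0],"roll": 0,"hand": 60}

```text
clock: 8.53
tool_pos: [0.5068, 0.1721, 0.052]
orientation: [180.0, -0.0, -170.2]
force: [-4.2, 0.2, 3.3]
opening: 0.0602
```

Emit:
jog_arm:
  motion:
    - {"offset": [-1,0,0],"roll": 0,"hand": 60}
    - {"offset": [-2,0,0],"roll": 0,"hand": 60}

```text
clock: 8.7
tool_pos: [0.5073, 0.172, 0.0517]
orientation: [-180.0, -0.1, -170.2]
force: [-15.1, 1.6, 10.4]
opening: 0.0598
```

Emit:
jog_arm:
  motion:
    - {"offset": [-1,0,0],"roll": 0,"hand": 60}
    - {"offset": [-2,0,0],"roll": 0,"hand": 60}

```text
clock: 8.87
tool_pos: [0.5073, 0.1718, 0.0514]
orientation: [-180.0, -0.3, -170.2]
force: [-22.4, 2.4, 15.7]
opening: 0.06
```

Emit:
jog_arm:
  motion:
    - {"offset": [-1,0,0],"roll": 0,"hand": 60}
    - {"offset": [-2,0,0],"roll": 0,"hand": 60}

```text
clock: 9.03
tool_pos: [0.5073, 0.1715, 0.0512]
orientation: [-179.9, -0.5, -170.2]
force: [-30.8, 3.4, 20.6]
opening: 0.0601
```

Emit:
jog_arm:
  motion:
    - {"offset": [15,0,0],"roll": 0,"hand": 60}
    - {"offset": [50,0,-2],"roll": 0,"hand": 0}
    - {"offset": [70,0,-30],"roll": 0,"hand": 0}
    - {"offset": [70,0,-70],"roll": 0,"hand": 0}
    - {"offset": [70,0,-110],"roll": 0,"hand": 0}
    - {"offset": [70,0,-150],"roll": 0,"hand": 0}
    - {"offset": [70,0,-180],"roll": 0,"hand": 0}
    - {"offset": [70,0,-180],"roll": 0,"hand": 0}
    - {"offset": [70,0,-180],"roll": 0,"hand": 0}

```text
clock: 9.78
tool_pos: [0.4455, 0.1625, 0.2344]
orientation: [179.8, 0.3, -170.2]
force: [-0.2, -0.9, -0.1]
opening: 0.0123
```

```bash
python3 - <<'E'
from plant import ctrl,cams,order
import cv2,numpy as np
o=ctrl.get_obs();w=cams.snapshot("wrist");t=cams.snapshot("scene");p=cams.snapshot("top")
for n,s in(("w5",w),("scene5",t),("top5",p)): np.savez(f"pics/{n}.npz",pos=o["tool_pos"],ori=o["orientation"],**s)
print(o["tool_pos"],o["orientation"],o["force"])
c=np.zeros((600,800,3),np.uint8);c[:570,:480]=cv2.resize(t["img"][170:360,180:340,::-1],None,fx=3,fy=3,interpolation=cv2.INTER_CUBIC)
c[:200,480:]=cv2.resize(w["img"][:,:,::-1],(320,200));c[210:490,480:]=cv2.resize(p["img"][115:255,150:310,::-1],None,fx=2,fy=2,interpolation=cv2.INTER_CUBIC)
cv2.imwrite("pics/w5.png",c)
E
```

```text
[0.44547964 0.16249508 0.23442612] [ 179.80989848    0.34382427 -170.17706291] [-0.16030778 -0.93880418 -0.05900212]
```

View pics/w5.png

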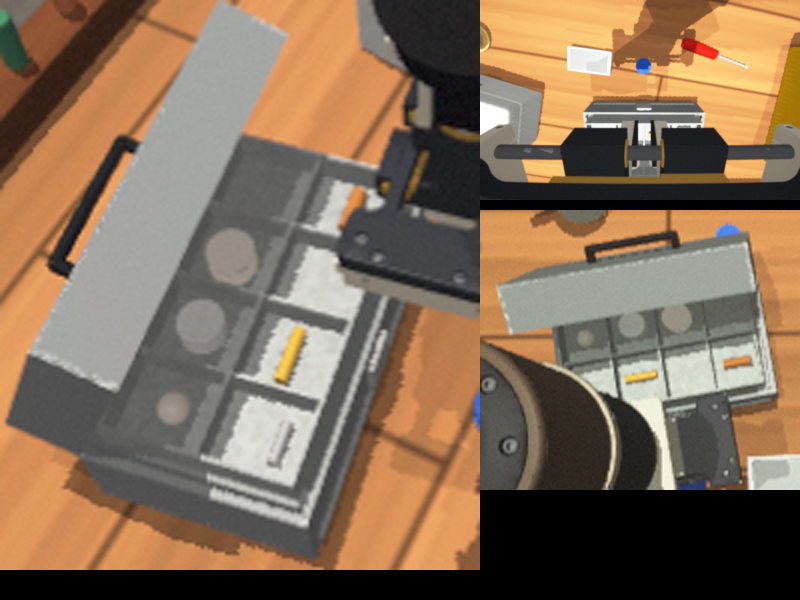

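```bash
python3 - <<'E'
from h import *
np.set_printoptions(precision=4,suppress=True)
s=np.load("pics/scene5.npz");t=np.load("pics/top5.npz")
S=lambda x,y:(180+x/3-.33,170+y/3-.33);P=lambda x,y:(150+(x-480)/2-.25,115+(y-210)/2-.25)
ex=np.array([.9854,.1702])
for n,p,z in(("tray FL",S(297,489),.102),("tray front mid-left",S(345,402),.102),("box FL",S(317,527),.072),("box front",S(404,305),.072)):
    q=plane(s,p,z);print(n,q,"along",ex@q[:2])
for n,p,z in(("tray FR",P(772,384),.102),("box FR",P(777,398),.072),("tray RR?",P(748,294),.102)):
    q=plane(t,p,z);print(n,q,"along",ex@q[:2])
L={"topFL":(S(33,357),P(497,286)),"topFR":(S(222,1),P(748,235)),"rimFL":(S(117,391),P(509,334)),"rimFR":(S(287,35),P(755,290)),"hL":(S(54,268),P(588,252)),"hR":(S(125,140),P(676,239))}
for k,(a,b) in L.items():
    x,e=tri(s,a,t,b);print(k,x,"gap",round(e,4),"along",ex@x[:2])
print("stop front",ex@[.5073,.172]+.0095)
E
```

```text
tray FL [0.495  0.2931 0.102 ] along 0.5376480257363617
tray front mid-left [0.4955 0.2294 0.102 ] along 0.5273589550150374
box FL [0.4789 0.301  0.072 ] along 0.5231846737519772
box front [0.5003 0.1363 0.072 ] along 0.5161967763110357
tray FR [0.5376 0.0446 0.102 ] along 0.5373902180801278
box FR [0.5232 0.0397 0.072 ] along 0.5222917926421189
tray RR? [0.6517 0.0737 0.102 ] along 0.6547063380231074
topFL [0.6289 0.3296 0.2373] gap 0.0047 along 0.6758477041337115
topFR [0.679  0.0616 0.2356] gap 0.0106 along 0.6795178904055621
rimFL [0.5809 0.3213 0.2231] gap 0.0018 along 0.6270856047334495
rimFR [0.6268 0.057  0.2199] gap 0.0008 along 0.6273628676993112
hL [0.6886 0.2556 0.1685] gap 0.0004 along 0.7220321518455493
hR [0.7033 0.153  0.1702] gap 0.0024 along 0.7191042289711687
stop front 0.5386678199999999
```

The tray is home: its front wall is about 15 mm behind the box's front face, where 12 is expected, and it stalled at 30 N. The lid angle comes out at about 1.20 rad and the handle spans lateral ±51 mm. Next I go over the lid at height to stand behind its front edge.

Emit:
jog_arm:
  motion:
    - {"offset": [0,0,-25],"roll": 0,"hand": 0}
    - {"offset": [0,0,-45],"roll": 0,"hand": 0}
    - {"offset": [-35,-1,-45],"roll": 0,"hand": 0}
    - {"offset": [-75,-2,-45],"roll": 0,"hand": 0}
    - {"offset": [-115,-2,-45],"roll": 0,"hand": 0}
    - {"offset": [-155,-2,-45],"roll": 0,"hand": 0}
    - {"offset": [-195,-2,-45],"roll": 0,"hand": 0}
    - {"offset": [-230,-2,-45],"roll": 0,"hand": 0}
    - {"offset": [-248,-2,-45],"roll": 0,"hand": 0}
    - {"offset": [-248,-2,-45],"roll": 0,"hand": 0}
    - {"offset": [-248,-2,-45],"roll": 0,"hand": 0}
    - {"offset": [-248,-2,-45],"roll": 0,"hand": 0}

```text
clock: 10.93
tool_pos: [0.6879, 0.2012, 0.2753]
orientation: [-180.0, -0.1, -170.2]
force: [0.2, 0.2, 0.1]
opening: 0.0006
```

```bash
python3 - <<'E'
from plant import ctrl,cams,order
import cv2,numpy as np
o=ctrl.get_obs();w=cams.snapshot("wrist");t=cams.snapshot("scene")
x,y,z=o["tool_pos"];print(o["tool_pos"],"a",.9854*x+.1702*y,"l",-.1702*x+.9854*y,o["orientation"],o["force"],o["opening"])
c=np.zeros((600,640,3),np.uint8);c[:400]=w["img"][:,:,::-1];c[400:600,:320]=cv2.resize(t["img"][110:360,100:500,::-1],(320,200))
cv2.imwrite("pics/w6.png",c)
E
```

```text
[0.68789188 0.2011929  0.27525513] a 0.712091694215834 l 0.08117628300937885 [-1.79950441e+02 -1.33865781e-01 -1.70198514e+02] [0.20331932 0.19366699 0.08086384] 0.0006443546385637946
```

View pics/w6.png

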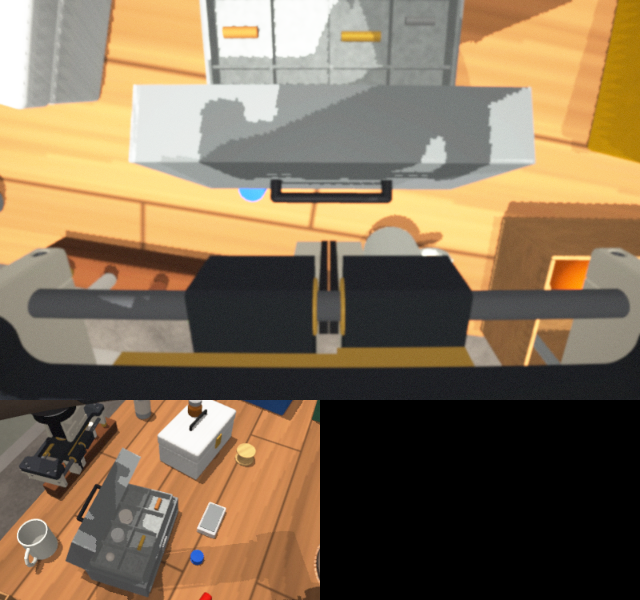

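The wrist view matches the model: the lid's upper front edge is at row 163 (a = 0.677) and the handle is centred at col 331, row 190. The closed tips are at row 242, behind the edge and well above the handle. Now I descend behind the edge and start the arc towards the robot.

Emit:
jog_arm:
  motion:
    - {"offset": [0,0,30],"roll": 0,"hand": 0}
    - {"offset": [0,0,60],"roll": 0,"hand": 0}
    - {"offset": [0,0,78],"roll": 0,"hand": 0}
    - {"offset": [0,0,81],"roll": 0,"hand": 0}
    - {"offset": [7,0,81],"roll": 0,"hand": 0}
    - {"offset": [14,0,81],"roll": 0,"hand": 0}
    - {"offset": [19,0,81.6],"roll": 0,"hand": 0}
    - {"offset": [23,0,81.8],"roll": 0,"hand": 0}
    - {"offset": [28,0,82],"roll": 0,"hand": 0}
    - {"offset": [33,0,82.6],"roll": 0,"hand": 0}

```text
clock: 11.87
tool_pos: [0.6568, 0.1963, 0.1964]
orientation: [179.9, 0.2, -170.2]
force: [2.7, 0.6, 4.5]
opening: 0.0001
```

Emit:
jog_arm:
  motion:
    - {"offset": [5,0,0.6],"roll": 0,"hand": 0}
    - {"offset": [10,0,1.2],"roll": 0,"hand": 0}
    - {"offset": [17.4,0,2.6],"roll": 0,"hand": 0}
    - {"offset": [24.6,0,4.5],"roll": 0,"hand": 0}
    - {"offset": [31.8,0,6.6],"roll": 0,"hand": 0}
    - {"offset": [38.8,0,9.2],"roll": 0,"hand": 0}
    - {"offset": [45.8,0,12.1],"roll": 0,"hand": 0}
    - {"offset": [52.5,0,15.3],"roll": 0,"hand": 0}
    - {"offset": [59.1,0,18.8],"roll": 0,"hand": 0}
    - {"offset": [65.5,0,22.7],"roll": 0,"hand": 0}

```text
clock: 12.7
tool_pos: [0.5904, 0.1847, 0.1713]
orientation: [180.0, -0.0, -170.2]
force: [0.4, 2.5, 4.3]
opening: 0.0005
```

Emit:
jog_arm:
  motion:
    - {"offset": [6.2,0,4.2],"roll": 0,"hand": 0}
    - {"offset": [12.2,0,8.7],"roll": 0,"hand": 0}
    - {"offset": [17.9,0,13.5],"roll": 0,"hand": 0}
    - {"offset": [23.4,0,18.6],"roll": 0,"hand": 0}
    - {"offset": [28.6,0,24],"roll": 0,"hand": 0}
    - {"offset": [33.6,0,29.6],"roll": 0,"hand": 0}
    - {"offset": [38.3,0,35.4],"roll": 0,"hand": 0}
    - {"offset": [42.6,0,41.5],"roll": 0,"hand": 0}
    - {"offset": [46.7,0,47.8],"roll": 0,"hand": 0}
    - {"offset": [50.5,0,54.2],"roll": 0,"hand": 0}

```text
clock: 13.53
tool_pos: [0.541, 0.1757, 0.1168]
orientation: [-180.0, -0.0, -170.2]
force: [0.7, -0.0, 1.9]
opening: 0.0002
```

Emit:
jog_arm:
  motion:
    - {"offset": [3,0,5],"roll": 0,"hand": 0}
    - {"offset": [5.5,0,10],"roll": 0,"hand": 0}
    - {"offset": [7.5,0,14],"roll": 0,"hand": 0}
    - {"offset": [8,0,16],"roll": 0,"hand": 0}

```text
clock: 13.87
tool_pos: [0.5328, 0.1744, 0.1007]
orientation: [-180.0, -0.1, -170.2]
force: [-1.6, -0.3, 1.8]
opening: 0.001
```

Emit:
jog_arm:
  motion:
    - {"offset": [0,0,1],"roll": 0,"hand": 0}
    - {"offset": [0,0,2],"roll": 0,"hand": 0}

```text
clock: 14.03
tool_pos: [0.5331, 0.1744, 0.0993]
orientation: [-180.0, -0.1, -170.2]
force: [-6.0, -0.5, 12.9]
opening: 0.0002
```

Emit:
jog_arm:
  motion:
    - {"offset": [0,0,1],"roll": 0,"hand": 0}
    - {"offset": [0,0,2],"roll": 0,"hand": 0}

```text
clock: 14.2
tool_pos: [0.5332, 0.1744, 0.0992]
orientation: [-180.0, -0.0, -170.2]
force: [-13.3, -0.4, 26.5]
opening: -0.0001
```

The lid stopped at TCP z 0.0992 with the force rising to 26 N, which agrees with the shut top at 125 mm. I'll hold briefly, then lift straight up and withdraw.

Emit:
jog_arm:
  motion:
    - {"offset": [0,0,0],"roll": 0,"hand": 0}
    - {"offset": [0,0,0],"roll": 0,"hand": 0}
    - {"offset": [0,0,0],"roll": 0,"hand": 0}
    - {"offset": [0,0,-10],"roll": 0,"hand": 0}
    - {"offset": [0,0,-40],"roll": 0,"hand": 0}
    - {"offset": [0,0,-80],"roll": 0,"hand": 0}
    - {"offset": [0,0,-120],"roll": 0,"hand": 0}
    - {"offset": [40,-40,-140],"roll": 0,"hand": 0}
    - {"offset": [70,-80,-140],"roll": 0,"hand": 0}
    - {"offset": [80,-120,-140],"roll": 0,"hand": 0}
    - {"offset": [80,-160,-140],"roll": 0,"hand": 0}
    - {"offset": [80,-200,-140],"roll": 0,"hand": 0}
    - {"offset": [80,-240,-140],"roll": 0,"hand": 0}
    - {"offset": [80,-240,-140],"roll": 0,"hand": 0}
    - {"offset": [80,-240,-140],"roll": 0,"hand": 0}
    - {"offset": [80,-240,-140],"roll": 0,"hand": 0}

```text
clock: 15.53
tool_pos: [0.4958, -0.0766, 0.2376]
orientation: [180.0, 0.0, -170.3]
force: [0.4, 0.7, 0.4]
opening: 0.0005
```

```bash
python3 - <<'E'
from plant import ctrl,cams,order
import cv2,numpy as np
o=ctrl.get_obs();t=cams.snapshot("scene");p=cams.snapshot("top")
for n,s in(("scene7",t),("top7",p)): np.savez(f"pics/{n}.npz",**s)
print(o["clock"],o["tool_pos"],o["force"])
c=np.zeros((600,800,3),np.uint8);c[:570,:480]=cv2.resize(t["img"][170:360,180:340,::-1],None,fx=3,fy=3,interpolation=cv2.INTER_CUBIC)
c[:200,480:]=cv2.resize(p["img"][:,:,::-1],(320,200));c[210:490,480:]=cv2.resize(p["img"][115:255,150:310,::-1],None,fx=2,fy=2,interpolation=cv2.INTER_CUBIC)
cv2.imwrite("pics/w7.png",c)
E
```

```text
15.5333 [ 0.49575885 -0.07656296  0.23755727] [0.42285453 0.71079321 0.36028339]
```

View pics/w7.png

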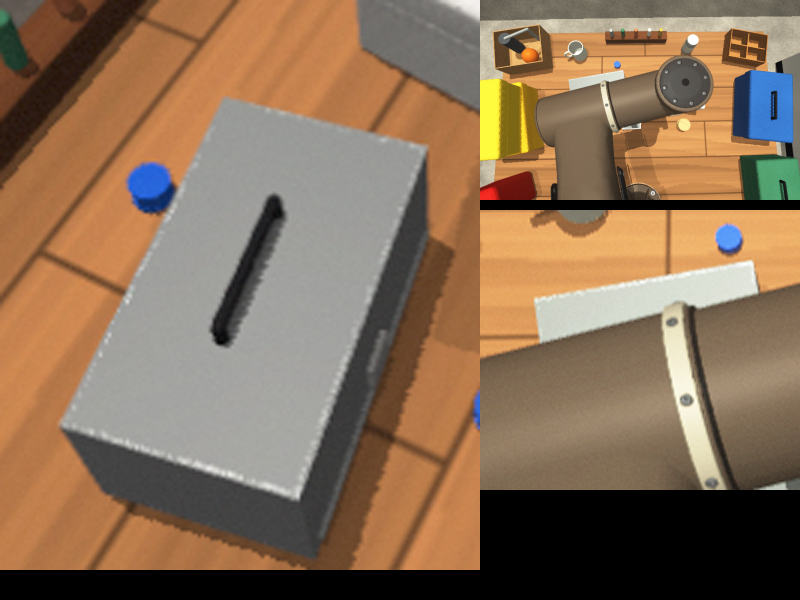

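```bash
python3 - <<'E'
from h import *
from plant import order
s=np.load("pics/scene7.npz");S=lambda x,y:(180+x/3-.33,170+y/3-.33)
FL,FR,RR,RL=[plane(s,S(*p),.125) for p in((301,499),(428,147),(224,98),(63,428))]
d=lambda a,b:round(np.linalg.norm(a-b),4)
print("front",d(FL,FR),"rear",d(RL,RR),"sides",d(FL,RL),d(FR,RR))
order.close_job()
E
```

```text
front 0.2683 rear 0.2691 sides 0.1579 0.1598
the job is handed in; nothing more can be done
```

The tray is home and the lid is shut, and I handed the job in at about 15.5 s on the robot's clock. No verdict was reported.

- **Tray:** I pushed it along its runners until it stopped moving at about 31 N. The pictures then put its front wall about 15 mm behind the box's front face; the text says 12 mm, so this agrees within what I can measure. The spool and tin were still in their compartments.
- **Lid:** I swung it down from about 1.20 rad, pressing its top about 20 mm from the front edge and well clear of the handle. It stopped, with the force rising to 26 N. Measured on the plane 125 mm up, its top came out at 268–269 by 158–160 mm against 270 by 160 mm, so it lies flat and shut.
- **At the end:** The arm was clear and the force reading was near zero. The last pictures don't show the spool and tin, because the lid is shut, and the arm blocked part of the overhead view. I did not measure the bystanders' positions.

**Fingertip disagreement:** The fingertips were about 26–28 mm behind the stated tool point, not 11 mm ahead of it. The first push therefore passed over the tray wall without touching it, and I corrected the height before pushing again. During the second push the tray's front wall carried up to about 5 N of vertical force while it slid (about 20 N once it was against the stop). In the pictures the tray stayed flat.

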